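Close, box and book in the oil bottles

ROBOT

A 6-joint arm with a two-finger parallel gripper is mounted at the origin on the work surface. World frame = base frame: x ahead of the robot, y to its left, z up, the work surface at z = 0. Lengths are in mm, angles in rad, forces in N, time in s.
With the tool pointing down it reaches from about 275 to 825 mm from the base axis. Payload 5.2 kg.
Tool frame: the origin (TCP) lies midway between the tips of the shut fingers; the grasp point (between the pads) lies 19 mm behind it; z points along the fingers, y is the direction in which the jaws open and shut (so a half turn about z gives the same grasp; the last joint's range is limited). The gripper opens to 93 mm and grips with 3 to 60 N. Pads are 15 mm wide; open, the fingers measure 128 mm over their backs; the gripper's body (75 mm by 188 mm) begins 65 mm behind the grasp point.
Start: joints at [1.07, 0.259, 1.535, -0, 1.348, -0.203], TCP at [161.358, 525.803, 218.653] pointing down, gripper open.
Joint ranges: [-3.14, 3.14], [-0.91, 2.08], [0.19, 2.58], [-1.22, 4.36], [0.22, 2.71], [-3.12, 3.12]. Speed limits (rad/s): [2.57, 2.57, 3.14, 3.14, 3.14, 3.14].

INTERFACE

Orientations are given as a rotation vector (axis times angle).
In Python, from station import move_ptp, move_linear, move_joints, move_gripper, wait, ik, camera, MotionError, finish_job, get_time, get_q, get_joint_velocities, get_tau, get_position, get_tool_rot, get_ft_force, get_moment, get_opening gives the robot as it stands. The module is installed in compiled form; this text tells all that it offers. Calls block until the motion is done:
- move_ptp(position, orientation): joint-space move of the TCP to a pose.
- move_linear(position, rate=150, ori=None, f_stop=None): straight line of the TCP; ori=None keeps the orientation; rate is the mean speed in mm/s. With f_stop (N) it stops when the force on the tool has changed by that much, and returns True; else False.
- move_joints(angles): joint-space move.
- move_gripper(opening): finger opening in mm; the grip force is fixed at half the most; returns when the fingers have stopped.
- wait(seconds).
- ik(position, orientation): joint angles nearest the present ones, or None.
- camera(name): name is "scene" or "top" or "wrist"; returns a dict with "frame" (400x640x3 uint8, red, green, blue), "depth" (400x640 float32, mm along the optical axis (not along the pixel's ray), 0 where there is no reading), "fovy" (degrees; the focal length in pixels is half the picture's height over the tangent of half this angle, whatever the lens; pixels are square), "cx", "cy" (the principal point, pixels), "world_to_cam" (4x4, takes a point from world to camera coordinates); the wrist camera has in their place "T_tool_cam" (4x4, takes a point from camera to tool coordinates, whose origin is the TCP and whose axes are the flange's). Camera axes: x right, y up, looking along -z (the intrinsics and any distortion apply to the point x, -y, -z); pixel columns grow to the right and rows downward; lengths in mm; the calibration is good to about 2 mm. A picture is of the moment at which its call begins: read the wrist's pose just before it.
A pose or a line that the arm cannot do raises MotionError and nothing moves.
- finish_job(): hands the job in, once; it reports no verdict.
Readings, each from a call of its own:
- get_time(): time.
- get_q(): joint angles.
- get_joint_velocities(): joint speeds.
- get_tau(): joint torques, N m.
- get_position(): TCP position.
- get_tool_rot(): TCP orientation.
- get_ft_force(): force on the tool from outside, world axes, zero at the start.
- get_moment(): the same for the moment, N m.
- get_opening(): finger opening in mm.
Only numpy, scipy, OpenCV 4.12 (cv2) and the standard library are available. Lean on these libraries where they do the work, as an engineer would, in place of code of your own. Each camera call takes 0.05 s, during which the arm holds its last target.

TASK

Push the stopper of every oil bottle fully home and stand each of these bottles upright in a cell of its own in the low divided carton. Once all are closed and boxed, pick up the code reader, aim it at the label on the stand from about a hand's width away and hold it steady there for two seconds, then lay it back flat along its rubber mat, pointing the way it did. Leave the tin, jar and rolls where they are.

Things in the scene. Friction and masses are not known exactly. Their poses are not given: they have to be found in the camera images.
- bottle1: dark green glass oil bottle, may be absent: round body 66 mm across and 100 mm high, shoulder to 120 mm, round neck 29 mm across from 120 to 172 mm height; about 0.5 kg, heavy foot. Origin at the centre of its underside, z up along the bottle
- stopper1 (a joint): stopper of bottle1, sliding along the bottle's axis, held by a stiff fit (about 7 N to move it). Brown wooden head 29 mm across (flush with the neck) and 10 mm thick on a cork plug. 0 = fully home, the head's underside flush on the neck's mouth, head top 182 mm above the bottle's underside; positive (m, up to 0.016) = it stands that much proud
- bottle2: dark green glass oil bottle, may be absent: round body 66 mm across and 100 mm high, shoulder to 120 mm, round neck 29 mm across from 120 to 172 mm height; about 0.5 kg, heavy foot. Origin at the centre of its underside, z up along the bottle
- stopper2 (a joint): stopper of bottle2, sliding along the bottle's axis, held by a stiff fit (about 7 N to move it). Brown wooden head 29 mm across (flush with the neck) and 10 mm thick on a cork plug. 0 = fully home, the head's underside flush on the neck's mouth, head top 182 mm above the bottle's underside; positive (m, up to 0.016) = it stands that much proud
- bottle3: dark green glass oil bottle, may be absent: round body 66 mm across and 100 mm high, shoulder to 120 mm, round neck 29 mm across from 120 to 172 mm height; about 0.5 kg, heavy foot. Origin at the centre of its underside, z up along the bottle
- stopper3 (a joint): stopper of bottle3, sliding along the bottle's axis, held by a stiff fit (about 7 N to move it). Brown wooden head 29 mm across (flush with the neck) and 10 mm thick on a cork plug. 0 = fully home, the head's underside flush on the neck's mouth, head top 182 mm above the bottle's underside; positive (m, up to 0.016) = it stands that much proud
- bottle4: dark green glass oil bottle, may be absent: round body 66 mm across and 100 mm high, shoulder to 120 mm, round neck 29 mm across from 120 to 172 mm height; about 0.5 kg, heavy foot. Origin at the centre of its underside, z up along the bottle
- stopper4 (a joint): stopper of bottle4, sliding along the bottle's axis, held by a stiff fit (about 7 N to move it). Brown wooden head 29 mm across (flush with the neck) and 10 mm thick on a cork plug. 0 = fully home, the head's underside flush on the neck's mouth, head top 182 mm above the bottle's underside; positive (m, up to 0.016) = it stands that much proud
- bottle5: dark green glass oil bottle, may be absent: round body 66 mm across and 100 mm high, shoulder to 120 mm, round neck 29 mm across from 120 to 172 mm height; about 0.5 kg, heavy foot. Origin at the centre of its underside, z up along the bottle
- stopper5 (a joint): stopper of bottle5, sliding along the bottle's axis, held by a stiff fit (about 7 N to move it). Brown wooden head 29 mm across (flush with the neck) and 10 mm thick on a cork plug. 0 = fully home, the head's underside flush on the neck's mouth, head top 182 mm above the bottle's underside; positive (m, up to 0.016) = it stands that much proud
- carton: low open carton of plain brown cardboard, fixed on the table, 190 x 190 mm, 36 mm high, 5 mm walls and floor, divided by a cross of 36 mm high, 5 mm thick walls into 2 x 2 square cells of 87 mm. Origin at the centre of its underside, sides along its x and y
- cell1 (a point): middle of the floor of the carton's cell at -x, -y (46 mm off the centre each way), 5 mm above the table
- cell2 (a point): middle of the floor of the carton's cell at -x, +y (46 mm off the centre each way), 5 mm above the table
- cell3 (a point): middle of the floor of the carton's cell at +x, -y (46 mm off the centre each way), 5 mm above the table
- cell4 (a point): middle of the floor of the carton's cell at +x, +y (46 mm off the centre each way), 5 mm above the table
- reader: hand-held code reader, 0.22 kg, lying flat: grey body 115 mm long (from 75 mm behind to 40 mm ahead of the origin along x), 42 mm wide, 36 mm high, to be gripped across its width; then a black head 37 mm long, 56 mm wide, 40 mm high at the +x end. Origin under the middle of its 150 mm length, on its underside; it reads along its own +x, z up
- reader_window (a point): centre of the reader's glass window on the front (+x) face of its head, 75 mm ahead of the reader's origin and 20 mm above its underside; axes as the reader's
- rest_mat: black rubber mat 190 x 100 mm, 4 mm thick, fixed on the table, the reader's resting place; origin at the centre of its underside, long side along x; the reader lies along it and points to +x
- label: white label with black bars, 70 x 84 mm, on a dark steel plate (85 x 100 mm) leaning back on a small fixed stand; origin at the centre of the printed face, 100 mm above the table; its z axis is the normal out of the printed face, towards the robot and 30 degrees upward; its y axis is level. Nothing stands in front of it
- tin: short round tin 73 mm across, 75 mm high, loose, not part of the job; origin centre of underside
- jar: jar 68 mm across, 85 mm high, loose, not part of the job; origin centre of underside
- tape_roll: roll of clear tape 90 mm across, 48 mm high, lying flat, not part of the job; origin centre of underside
- label_roll: roll of paper labels 100 mm across, 60 mm high, lying flat, not part of the job; origin centre of underside
Mind the look-alikes: they are no part of the job. There is more than one size of the reader; the one meant has the size given above.

How it is judged (in metres and radians):
On the way, in this order (a step that is already met when the one before it is completed fails the run):
1. every bottle present is closed and stands in the carton (value of joint each of stopper1, stopper2, stopper3, stopper4, stopper5 below 0.003 m and angle between each of bottle1, bottle2, bottle3, bottle4, bottle5's own z axis and vertical below 0.12 rad and x of bottle1 in the frame of carton between -0.07 and 0.07 m and y of bottle1 in the frame of carton between -0.07 and 0.07 m and z of each of bottle1, bottle2, bottle3, bottle4, bottle5 in the frame of carton below 0.012 m and linear speed of each of bottle1, bottle2, bottle3, bottle4, bottle5 below 0.03 m/s and x of bottle2 in the frame of carton between -0.07 and 0.07 m and y of bottle2 in the frame of carton between -0.07 and 0.07 m and x of bottle3 in the frame of carton between -0.07 and 0.07 m and y of bottle3 in the frame of carton between -0.07 and 0.07 m and x of bottle4 in the frame of carton between -0.07 and 0.07 m and y of bottle4 in the frame of carton between -0.07 and 0.07 m and x of bottle5 in the frame of carton between -0.07 and 0.07 m and y of bottle5 in the frame of carton between -0.07 and 0.07 m), for 0.3 s.
2. the reader is aimed at the label and held steady for 1 s (x of label in the frame of reader_window between 0.03 and 0.14 m and y of label in the frame of reader_window between -0.025 and 0.025 m and z of label in the frame of reader_window between -0.025 and 0.025 m and z of reader_window in the frame of label above 0.015 m and angle between the x axis of reader and the z axis of label, either way round below 0.8 rad and linear speed of reader below 0.025 m/s and angular speed of reader below 0.2 rad/s), for 1 s.
At the end, for the whole second after the job is handed in: Every bottle present upright (0.12 rad) on the carton's floor, stopper within 3 mm of home; reader flat on its mat (35 mm, 0.4 rad), pointing to +x; all at rest. Reading: label centre 30-140 mm ahead of the window, within 25 mm of its axis, under 0.8 rad off its normal, steady for 1 s (all of step 1 and horizontal distance between reader and rest_mat below 0.035 m and z of reader in the frame of rest_mat below 0.012 m and angle between reader's own z axis and vertical below 0.12 rad and angle between the x axis of reader and the x axis of rest_mat, either way round below 0.4 rad and linear speed of reader below 0.02 m/s and x of reader_window in the frame of rest_mat above 0 m); the robot touches nothing.
It fails at once if the tin is displaced by more than 40 mm (distance of tin from where it was at the start of the episode above 0.04 m).
It fails at once if the jar is displaced by more than 40 mm (distance of jar from where it was at the start of the episode above 0.04 m).
It fails at once if the tape roll is displaced by more than 40 mm (distance of tape_roll from where it was at the start of the episode above 0.04 m).
It fails at once if the label roll is displaced by more than 40 mm (distance of label_roll from where it was at the start of the episode above 0.04 m).
Of bottle1, bottle2, bottle3, bottle4, bottle5 only 3 to 4 are there at a start; the rules pass over those that are not, and their reading is None.
At some moment in a run one of bottle1, bottle2, bottle3, bottle4, bottle5, reader may be knocked a few centimetres aside while the robot is not near it.
Once in a run the grip may slacken for a moment while it holds something.
It also fails if it takes over 210 s, if anything falls off the work surface, if the arm or the gripper's body presses on something with over 40 N, if the wrist force passes 120 N, or if a joint passes its speed limit or range.

## Working session

There is one attempt and no reset: what is moved stays moved. The work goes in short steps, each a Python script; the robot and the scene stay as the last script left them, time stands still between calls to the robot, and variables do not carry over. Pictures are saved under pics/ and viewed, and the job is handed in when it is done.

```bash
mkdir -p pics; ls; cat > h.py <<'E'
import numpy as np, cv2
from station import *
from scipy.spatial.transform import Rotation as R
def shot(name,fn):
    p=np.array(get_position());r=np.array(get_tool_rot())
    c=camera(name)
    np.savez(fn+'.npz',p=p,r=r,**{k:v for k,v in c.items()})
    cv2.imwrite('pics/'+fn+'.png',c['frame'][:,:,::-1])
    return c
E
python3 - <<'E'
from h import *
for n in ['scene','top','wrist']:
    c=shot(n,n+'0'); print(n,{k:(v if not hasattr(v,'shape') or v.size<20 else v.shape) for k,v in c.items()})
print(get_time(),get_position(),get_tool_rot(),get_opening(),get_ft_force())
E
```

```text
pics
scene {'frame': (400, 640, 3), 'depth': (400, 640), 'fovy': 57.39924461446475, 'cx': 322.0191884422527, 'cy': 195.7722477971664, 'world_to_cam': array([[-5.47964687e-01,  8.36488473e-01, -4.66217245e-03,
         2.85661806e+02],
       [-6.96298554e-01, -4.53026568e-01,  5.56718288e-01,
         2.95237048e+02],
       [ 4.63576342e-01,  3.08308226e-01,  8.30688276e-01,
        -1.32464424e+03],
       [ 0.00000000e+00,  0.00000000e+00,  0.00000000e+00,
         1.00000000e+00]])}
top {'frame': (400, 640, 3), 'depth': (400, 640), 'fovy': 55.82872703840892, 'cx': 322.856640633761, 'cy': 201.13272569399248, 'world_to_cam': array([[ 1.29041401e-02, -9.99584013e-01,  2.57931035e-02,
         1.02830310e-01],
       [ 9.97406194e-01,  1.46942284e-02,  7.04624962e-02,
        -5.08040426e+02],
       [-7.08121945e-02,  2.48169432e-02,  9.97180903e-01,
        -9.32745727e+02],
       [ 0.00000000e+00,  0.00000000e+00,  0.00000000e+00,
         1.00000000e+00]])}
wrist {'frame': (400, 640, 3), 'depth': (400, 640), 'fovy': 58.57419529066984, 'cx': 316.3281671071388, 'cy': 198.96266834385347, 'T_tool_cam': array([[ 4.44163459e-04,  9.64411032e-01,  2.64407193e-01,
         7.40346875e+01],
       [ 9.99999758e-01, -2.86933207e-04, -6.33272491e-04,
         3.35630773e-01],
       [-5.34867774e-04,  2.64407410e-01, -9.64410927e-01,
        -1.65823758e+02],
       [ 0.00000000e+00,  0.00000000e+00,  0.00000000e+00,
         1.00000000e+00]])}
0.15 [161.17251021 525.42636679 218.02910755] [-4.66024795e-01 -3.10638121e+00  2.04956798e-03] 93.16530971787137 [0.08131102 0.31970335 0.69719929]
```

View pics/top0.png

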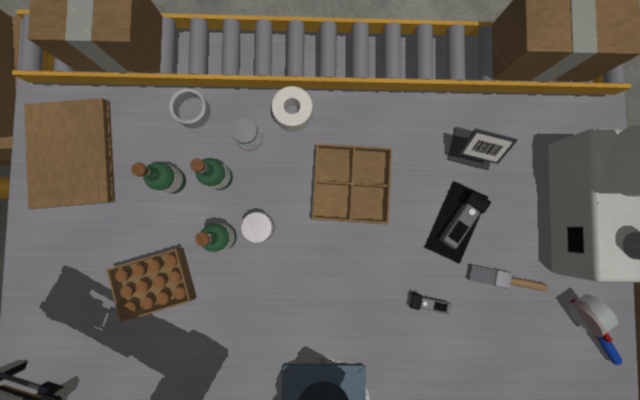

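View pics/scene0.png

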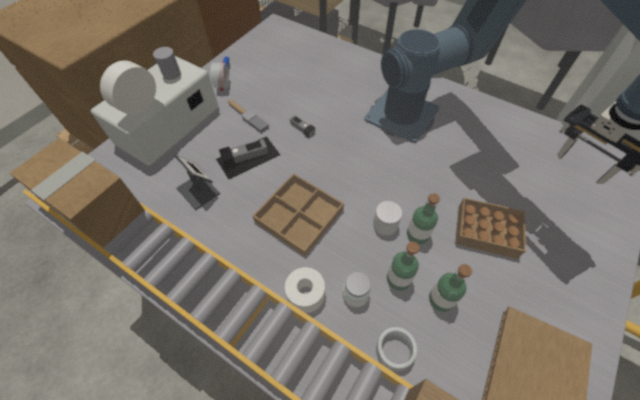

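View pics/wrist0.png

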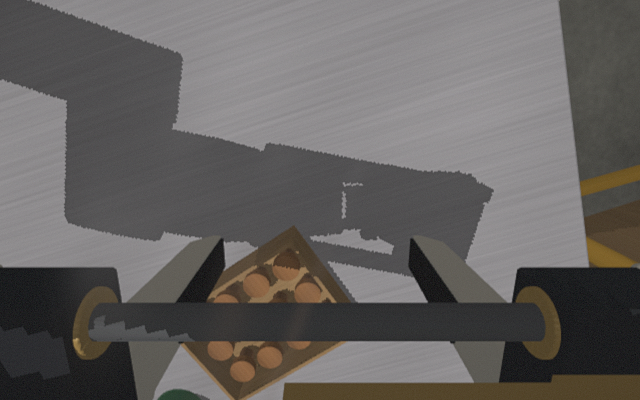

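The top view shows three green bottles at about (160,178), (212,174) and (215,237). The 2x2 carton is at (352,184), the reader on its mat at (460,222), the label at (488,147), and a smaller decoy reader at (430,302). Next I'll localize these from depth and check whether there is a fourth bottle.

```bash
cat >> h.py <<'E'
def cloud(c,p=None,r=None):
    "world points HxWx3"
    h,w=c['depth'].shape; f=h/2/np.tan(np.radians(float(c['fovy']))/2)
    u,v=np.meshgrid(np.arange(w),np.arange(h)); d=c['depth'].astype(float)
    P=np.stack([(u-float(c['cx']))/f*d,-(v-float(c['cy']))/f*d,-d,np.ones_like(d)],-1)
    if 'world_to_cam' in c: T=np.linalg.inv(c['world_to_cam'])
    else:
        T=np.eye(4);T[:3,:3]=R.from_rotvec(r).as_matrix();T[:3,3]=p;T=T@c['T_tool_cam']
    W=(P@T.T)[...,:3]; W[d<=0]=np.nan
    return W
def hsv(c): return cv2.cvtColor(c['frame'],cv2.COLOR_RGB2HSV)
def green(c):
    H=hsv(c); return cv2.inRange(H,(40,60,25),(95,255,255))
def blobs(m,amin=30):
    n,l,s,ce=cv2.connectedComponentsWithStats(m)
    return [(l==i,s[i],ce[i]) for i in range(1,n) if s[i][4]>=amin]
E
python3 - <<'E'
from h import *
for n in ['top','scene']:
    c=dict(np.load(n+'0.npz')); W=cloud(c)
    print(n,'table z', np.nanmedian(W[300:340,230:300,2]) )
    m=green(c)
    for b,s,ce in blobs(m):
        P=W[b];P=P[~np.isnan(P[:,0])]; print('green',s,ce.round(),np.median(P,0).round(),P.min(0).round(),P.max(0).round())
        # brown head: pts near z>165
        x,y,w,h=s[:4]; sub=W[max(0,y-25):y+h+25,max(0,x-25):x+w+25].reshape(-1,3)
        k=sub[:,2]>176; q=sub[k]
        if len(q): print('  head',len(q),np.median(q,0).round(1),np.percentile(q,95,0).round(1),np.percentile(q,5,0).round(1))
    img=cv2.resize(c['frame'][:,:,::-1],None,fx=2.5,fy=2.5,interpolation=cv2.INTER_CUBIC)
    cv2.imwrite(f'pics/{n}_L.png',img[150:750,200:1000]); cv2.imwrite(f'pics/{n}_R.png',img[200:800,800:1600])
E
```

```text
top table z -0.7884972363904126
green [196 159  29  27 512] [212. 173.] [558. 260. 113.] [535. 239.  80.] [596. 298. 188.]
  head 163 [565.9 271.1 192.2] [576.9 282.8 194.4] [553.8 260.2 187.3]
green [144 162  30  28 606] [159. 176.] [550. 377. 114.] [524. 357.  82.] [587. 412. 173.]
  head 277 [559.3 380.7 193.8] [574.6 399.3 196.9] [544.9 269.3 189.9]
green [177 173   9  19  39] [182. 183.] [548. 360.  14.] [528. 357.   3.] [575. 372.  22.]
  head 163 [565.9 271.1 192.2] [576.9 282.8 194.4] [553.8 260.2 187.3]
green [202 224  27  27 485] [216. 237.] [419. 245. 113.] [388. 225.  85.] [447. 279. 170.]
  head 169 [415.1 256.4 188.7] [427.2 268.8 191.4] [404.8 244.6 185. ]
scene table z 64.61664413676482
green [416 208  20  15  86] [425. 217.] [429. 259. 116.] [409. 235. 108.] [436. 282. 121.]
  head 183 [423.3 264.  191.4] [567.1 279.  195.2] [403.7 248.4 184.2]
green [395 253  22  18 150] [404. 264.] [577. 269. 116.] [552. 247. 105.] [589. 298. 145.]
  head 135 [565.2 273.3 193.4] [577.  284.9 195.5] [553.2 261.7 188. ]
green [439 274  26  21 193] [450. 285.] [564. 379. 115.] [539. 362.  99.] [581. 415. 157.]
  head 178 [557.  388.9 195.6] [570.3 401.7 198.1] [542.4 282.1 189.3]
```

View pics/top_L.png

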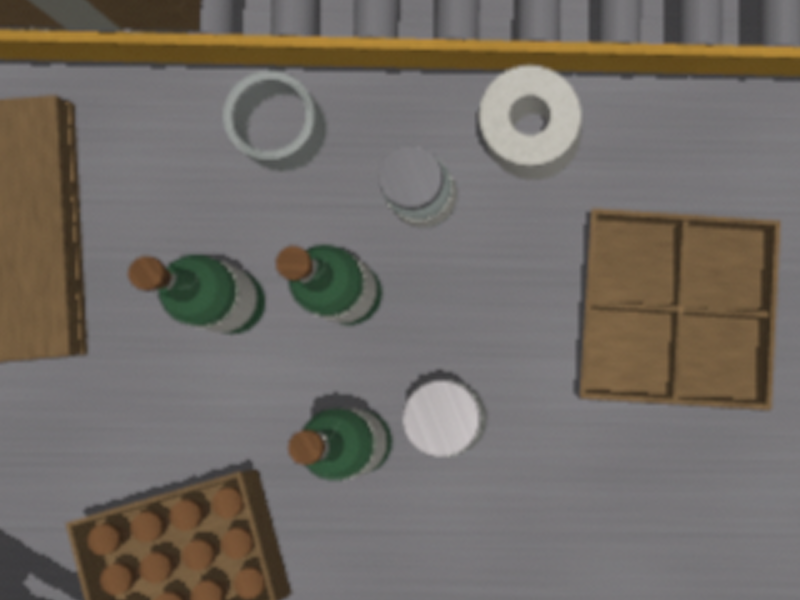

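View pics/top_R.png

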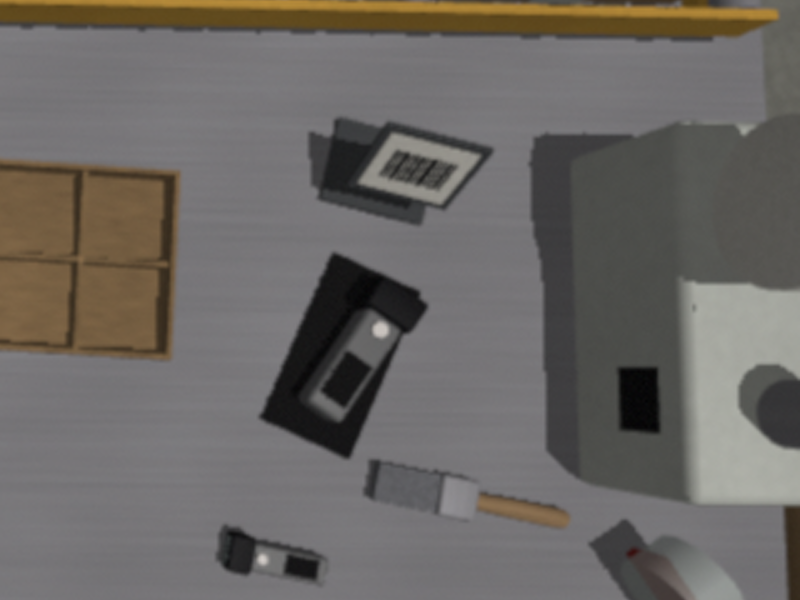

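View pics/scene_L.png

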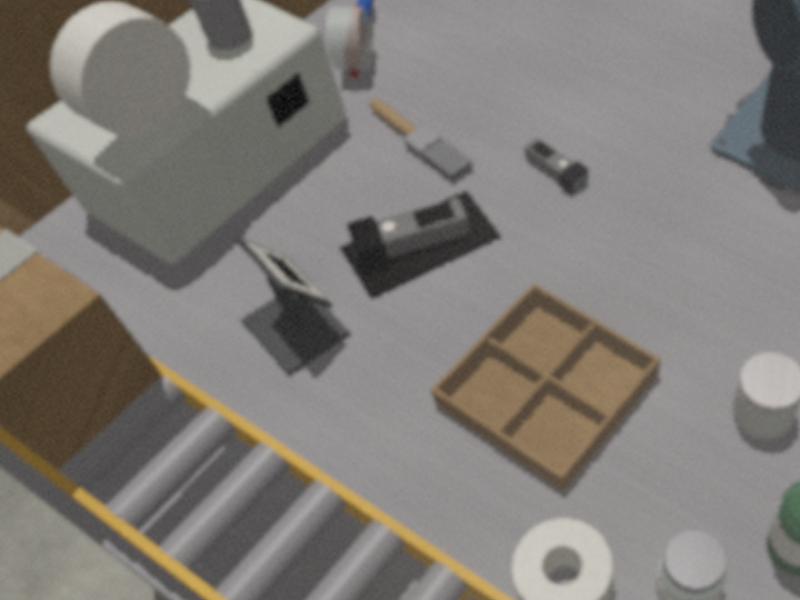

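```bash
cat >> h.py <<'E'
def ray(c,u,v,z,p=None,r=None):
    h,w=c['depth'].shape; f=h/2/np.tan(np.radians(float(c['fovy']))/2)
    d=np.array([(u-float(c['cx']))/f,-(v-float(c['cy']))/f,-1.])
    if 'world_to_cam' in c: T=np.linalg.inv(c['world_to_cam'])
    else:
        T=np.eye(4);T[:3,:3]=R.from_rotvec(r).as_matrix();T[:3,3]=p;T=T@c['T_tool_cam']
    o=T[:3,3];D=T[:3,:3]@d; return o+D*(z-o[2])/D[2]
E
python3 - <<'E'
from h import *
c=dict(np.load('top0.npz')); W=cloud(c); H=hsv(c)
m=cv2.inRange(H,(5,60,40),(25,255,255)); m[:130]=0;m[240:]=0;m[:,:300]=0;m[:,410:]=0
m=cv2.morphologyEx(m,cv2.MORPH_CLOSE,np.ones((7,7)))
b=max(cv2.findContours(m,0,2)[0],key=cv2.contourArea)
r=cv2.minAreaRect(b); bp=cv2.boxPoints(r); P=np.array([ray(c,u,v,36)[:2] for u,v in bp]); print('carton',P.round(),P.mean(0),'sides',np.linalg.norm(np.diff(P,axis=0),axis=1))
# heads
hd=cv2.inRange(H,(3,110,60),(15,255,255))
for bb,s,ce in blobs(hd,60):
    q=W[bb]; z=np.nanpercentile(q[:,2],80)
    if z>150: print('head',s,ce.round(1),z.round(1),ray(c,*ce,z)[:2].round(1))
sc=dict(np.load('scene0.npz')); Ws=cloud(sc)
for bb,s,ce in blobs(cv2.inRange(hsv(sc),(3,110,60),(15,255,255)),60):
    q=Ws[bb]; z=np.nanpercentile(q[:,2],80)
    if z>150: print('head scene',s,ce.round(1),z.round(1),ray(sc,*ce,z-3)[:2].round(1))
for z,lab in [(0,'')]:
  for (u0,v0,u1,v1,n) in [(165,85,215,130,'tape'),(230,115,265,150,'jar'),(240,208,275,245,'tin'),(270,85,315,132,'labroll')]:
    q=W[v0:v1,u0:u1].reshape(-1,3);q=q[q[:,2]>40]; print(n,((q.max(0)+q.min(0))/2).round(),q.max(0)[2].round())
# label plate
q=W[125:170,440:520].reshape(-1,3); k=q[:,2]>50; q=q[k]; cen=np.median(q,0); U,S,V=np.linalg.svd(q-q.mean(0),full_matrices=False); print('plate',q.mean(0).round(1),V[2].round(3),S,len(q))
fr=c['frame'][125:170,440:520].reshape(-1,3)[k]; w=fr.min(1)>120; print('white',w.sum(),q[w].mean(0).round(1),q[w].min(0).round(),q[w].max(0).round())
# reader
q=W[185:265,420:500].reshape(-1,3); q=q[(q[:,2]>26)&(q[:,2]<60)]
r=cv2.minAreaRect(q[:,:2].astype(np.float32)); print('reader',r, np.percentile(q[:,2],[10,50,90]))
# mat
mm=(c['frame'].max(2)<45).astype(np.uint8)*255; mm[:180]=0;mm[265:]=0;mm[:,:420]=0;mm[:,495:]=0
q=W[(mm>0)&(W[...,2]<12)]; print('mat',cv2.minAreaRect(q[:,:2].astype(np.float32)))
print('ang uses deg')
for y in [(566,271),(415,257),(545,-70),(420,-350)]:
  for o in [(0,np.pi,0),(np.pi,0,0)]:
    for z in (131,250): s=ik([*y,z],o); print(y,o,z,None if s is None else np.round(s,2))
E
```

```text
carton [[ 463.   36.]
 [ 652.   27.]
 [ 644. -165.]
 [ 454. -154.]] [552.97801066 -64.12690844] sides [189.33996363 192.73367908 190.19790545]
head [191 159  13  13 133] [197.1 164.9] 193.6 [566.1 270.1]
head [132 163  14  13 137] [138.5 169. ] 196.1 [555.3 387. ]
head [196 233  13  13 133] [202.1 238.5] 190.1 [416.  255.5]
tape [735. 345.  46.] 52.0
jar [665. 197.  65.] 89.0
tin [441. 165.  60.] 79.0
labroll [742.  88.  53.] 66.0
plate [ 636.3 -372.1  103.7] [-0.836  0.204  0.51 ] [1033.99033054  894.97003494   56.102159  ] 1252
white 436 [ 635.3 -373.4  103.4] [ 610. -416.   70.] [ 658. -331.  131.]
reader ((465.1019287109375, -344.4786376953125), (56.03471374511719, 149.64169311523438), 54.411476135253906) [35.78386513 40.01932246 43.99071246]
mat ((461.52685546875, -336.19122314453125), (100.19002532958984, 186.79286193847656), 66.56766510009766)
ang uses deg
(566, 271) (0, 3.141592653589793, 0) 131 [ 0.27  0.46  1.46 -0.    1.22 -1.3 ]
(566, 271) (0, 3.141592653589793, 0) 250 [ 0.27  0.38  1.28 -0.    1.48 -1.3 ]
(566, 271) (3.141592653589793, 0, 0) 131 [ 0.27  0.46  1.46 -0.   
[... 343 characters left out ...]
141592653589793, 0, 0) 250 [ 0.33  0.13  1.62 -0.    1.39  1.9 ]
(545, -70) (0, 3.141592653589793, 0) 131 [-0.33  0.33  1.66  0.    1.15 -1.9 ]
(545, -70) (0, 3.141592653589793, 0) 250 [-0.33  0.24  1.48  0.    1.42 -1.9 ]
(545, -70) (3.141592653589793, 0, 0) 131 [-0.33  0.33  1.66 -0.    1.15  1.24]
(545, -70) (3.141592653589793, 0, 0) 250 [-0.33  0.24  1.48 -0.    1.42  1.24]
(420, -350) (0, 3.141592653589793, 0) 131 [-0.9   0.33  1.67  0.    1.15 -2.47]
(420, -350) (0, 3.141592653589793, 0) 250 [-0.9   0.23  1.49  0.    1.42 -2.47]
(420, -350) (3.141592653589793, 0, 0) 131 [-0.9   0.33  1.67 -0.    1.15  0.67]
(420, -350) (3.141592653589793, 0, 0) 250 [-0.9   0.23  1.49 -0.    1.42  0.67]
```

Three bottles are upright. Heads are at (566,270), (556,388) and (416,256), and the stoppers stand proud by about 8–14 mm. The carton centre is (553,-64) with a yaw of about -2.8°. Starting with bottle A.

```bash
cat >> h.py <<'E'
DN=np.array([0,np.pi,0]); GZ=133
CC=np.array([553.,-64.]); yaw=np.radians(-2.8)
def cell(sx,sy):
    c,s=np.cos(yaw),np.sin(yaw); return CC+np.array([[c,-s],[s,c]])@np.array([46.*sx,46.*sy])
def rise(z,rate=200):
    p=np.array(get_position()); move_linear([p[0],p[1],z],rate)
def grab(x,y):
    move_ptp([x,y,250],DN); move_gripper(70)
    move_linear([x,y,GZ],200); move_gripper(10); print('grip opening',get_opening(),get_ft_force(),get_time())
def place(xy,push=True):
    x,y=xy
    move_linear([x,y,GZ+50],180); move_linear([x,y,GZ+9],120)
    st=move_linear([x,y,GZ-3],30,f_stop=6); p=get_position(); print('touch',st,p,get_opening())
    move_gripper(60); move_linear([x,y,225],200); 
    if push: pushdown(x,y)
def pushdown(x,y):
    move_gripper(0); move_linear([x,y,207],150)
    st=move_linear([x,y,180],30,f_stop=22); print('push',st,get_position(),get_ft_force()); 
    move_linear([x,y,250],200); print('t',get_time())
E
python3 - <<'E'
from h import *
rise(260)
grab(566,271)
rise(GZ+50); print(get_opening(),get_ft_force())
shot('top','topA')
E
```

```text
grip opening 28.56566165608996 [0.28612394 0.8230547  0.74739848] 4.325
28.271179620553237 [-0.49417005 -0.26473116 -6.46233461]
```

View pics/topA.png

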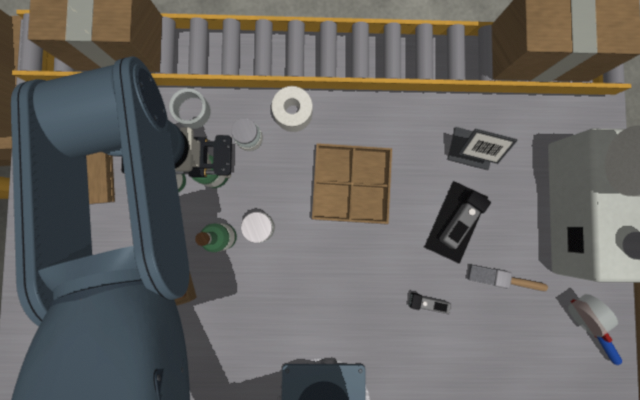

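Bottle A is held: the opening is 28 mm and the weight reads on the force sensor. The other objects have not moved. Next I carry it to its cell and push the stopper.

```bash
python3 - <<'E'
from h import *
x,y=cell(1,-1); print(x,y)
move_linear([560,80,GZ+50],200); print(get_opening(),get_ft_force())
place((x,y))
move_ptp([480,330,260],DN)
shot('top','topA2'); shot('scene','sceneA2'); shot('wrist','wristA2')
E
```

```text
596.6979929071077 -112.19217172830417
28.697272962493912 [ 0.39128353  0.15029342 -5.79133128]
touch True [ 598.1030176  -112.56429465  137.67481185] 28.68355036253258
push True [ 597.6076487  -112.49826553  187.26045963] [ 1.5938034 -1.0077708  2.9907145]
t 11.6917
```

View pics/sceneA2.png

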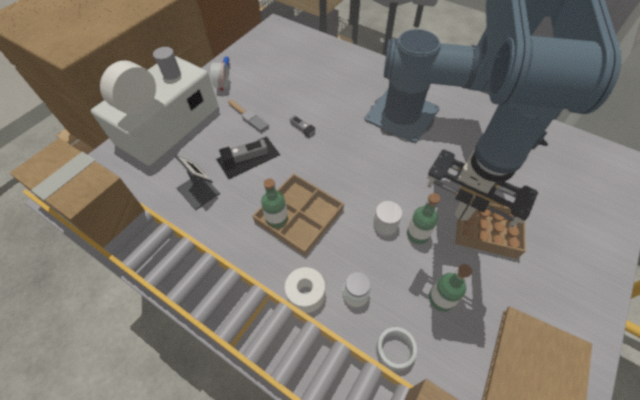

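View pics/topA2.png

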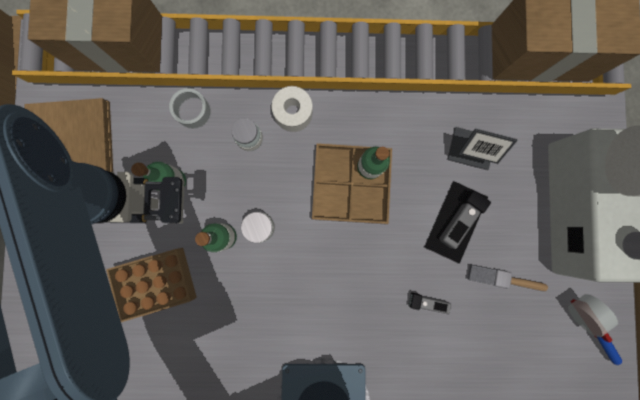

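Bottle A is in the far right cell at (272,205) in the scene view, with its stopper home (contact at 187.3 mm). B and C are unchanged, with heads at (464,270) and (433,198). Now bottle B.

```bash
cat >> h.py <<'E'
def heads(fn):
    sc=shot('scene',fn); Ws=cloud(sc); out=[]
    for bb,s,ce in blobs(cv2.inRange(hsv(sc),(3,100,45),(15,255,255)),50):
        q=Ws[bb]; z=np.nanpercentile(q[:,2],80)
        if z>150: p=ray(sc,*ce,z-3)[:2]; print('head scene',s[4],ce.round(1),z.round(1),p.round(1), np.nanmedian(q[q[:,2]>z-8],0).round(1))
E
python3 - <<'E'
from h import *
heads('s1')
grab(556,388)
rise(GZ+50); print(get_opening(),get_ft_force())
move_linear([560,80,GZ+50],200); print(get_opening(),get_ft_force())
place(cell(-1,-1))
move_ptp([350,100,260],DN)
heads('s2'); shot('top','topB')
E
```

```text
head scene 54 [268.7 183.3] 189.2 [ 599.  -109.8] [ 600.7 -108.8  187.9]
head scene 58 [433.9 198. ] 191.7 [414.3 259. ] [415.7 259.  190.2]
grip opening 28.50804340744282 [-0.07423695  0.67871407  0.54241945] 16.6917
28.485416169849195 [-0.52193439 -0.47733625 -4.67865868]
28.360290867126636 [ 0.1015369   0.8168627  -5.04499845]
touch True [ 506.27521643 -107.98520479  137.45000223] 28.487491449335412
push True [ 505.73577882 -108.09939604  187.22301934] [-1.05632381  0.67680525  8.04009593]
t 24.5917
head scene 56 [268.8 183.4] 189.0 [ 598.9 -109.5] [ 599.7 -108.4  187.9]
head scene 55 [434.3 198.3] 191.7 [414.5 260.2] [415.7 260.1 190.2]
```

View pics/s2.png

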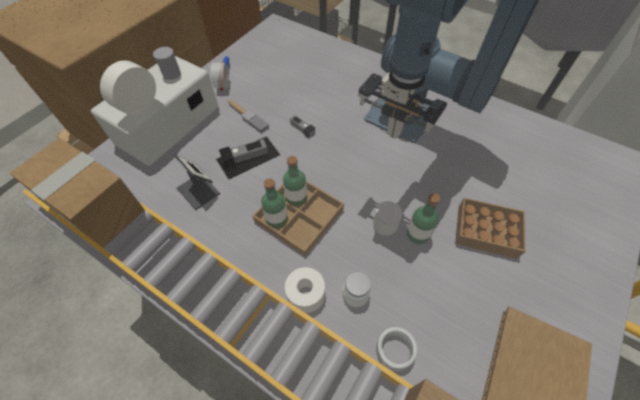

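View pics/topB.png

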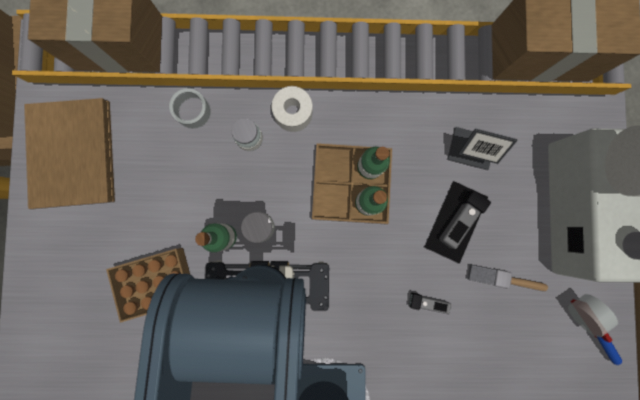

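Both bottles stand in the carton, in the right-hand column of the top view. C is still at (415,258). Fetching it around the tin.

```bash
python3 - <<'E'
from h import *
grab(415.5,258)
rise(GZ+50); print(get_opening(),get_ft_force())
move_linear([555,258,GZ+50],200); move_linear([555,90,GZ+50],200); print(get_opening(),get_ft_force())
place(cell(-1,1))
move_ptp([330,-330,260],DN)
heads('s3'); shot('top','topC'); shot('wrist','wristC')
E
```

```text
grip opening 29.07721068420787 [ 0.50313141 -0.99251572 -0.17343039] 29.0917
28.854018460263447 [-0.82107624 -0.08174661 -6.62639622]
28.75073443394143 [-0.41375865  1.26135486 -5.39971876]
touch True [510.72912555 -16.12260344 137.67446264] 28.758243819846527
push True [510.0195726  -15.95076471 187.2528066 ] [-2.02598986  0.86186602  7.52627035]
t 36.6833
head scene 53 [291.7 160.1] 189.0 [ 505.6 -105.4] [ 507.  -104.1  187.9]
head scene 50 [319.5 176.5] 189.4 [510.8 -13.6] [511.9 -13.  188.1]
head scene 61 [269.  183.3] 188.8 [ 598.2 -109.2] [ 599.7 -108.5  187.6]
```

View pics/s3.png

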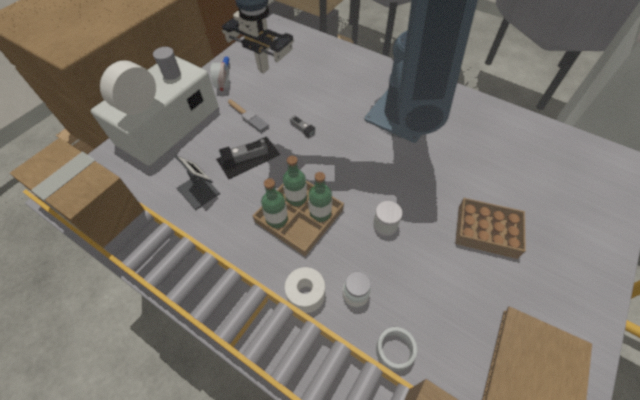

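View pics/topC.png

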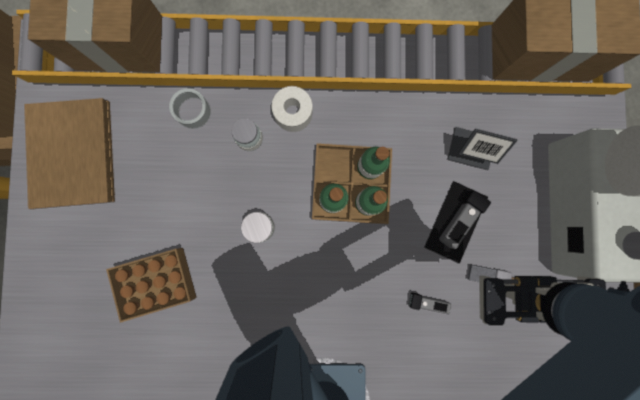

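View pics/wristC.png

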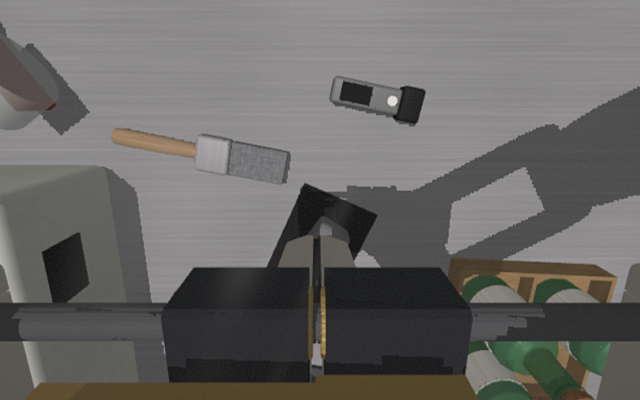

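All three bottles are boxed and closed, with heads at about 188 mm, and no fourth bottle is visible. I re-measure the reader and mat, check IK, then grasp.

```bash
cat >> h.py <<'E'
def reader(c):
    W=cloud(c)
    q=W[180:275,410:500].reshape(-1,3); q=q[(q[:,2]>26)&(q[:,2]<60)&(q[:,0]>370)]
    r=cv2.minAreaRect(q[:,:2].astype(np.float32)); print('reader',r,len(q))
    hi=q[(q[:,2]>30)]; return r
def tool(yawdeg): return (R.from_euler('z',yawdeg,degrees=True)*R.from_rotvec([np.pi,0,0])).as_rotvec()
E
python3 - <<'E'
from h import *
c=dict(np.load('topC.npz')); reader(c)
W=cloud(c)
mm=(c['frame'].max(2)<45).astype(np.uint8)*255; mm[:180]=0;mm[265:]=0;mm[:,:420]=0;mm[:,495:]=0
q=W[(mm>0)&(W[...,2]<12)&(W[...,2]>1)]; print('mat',cv2.minAreaRect(q[:,:2].astype(np.float32)))
for y in (-35.6,-23.4,-13.7):
    s=ik([468,-346,8],tool(y)); print(y,s)
    s=ik([480,-335,84],tool(y)); print(y,s)
    a=(R.from_euler('z',y,degrees=True)*R.from_rotvec([0,np.pi,0])).as_rotvec(); print(ik([468,-346,8],a))
E
```

```text
reader ((464.95001220703125, -345.21087646484375), (56.07088851928711, 150.24322509765625), 54.95011520385742) 1162
mat ((460.89276123046875, -335.19049072265625), (99.1807861328125, 187.93206787109375), 65.616455078125)
-35.6 [-8.28170966e-01  5.31201557e-01  1.69598987e+00 -4.44089210e-16
  9.14401222e-01  1.36396257e+00]
-35.6 [-7.99766547e-01  4.40397642e-01  1.62240253e+00 -4.44089210e-16
  1.07879248e+00  1.39236699e+00]
[-8.28170966e-01  5.31201557e-01  1.69598987e+00 -4.44089210e-16
  9.14401222e-01 -1.77763008e+00]
-23.4 [-0.82817097  0.53120156  1.69598987  0.          0.91440122  1.15103241]
-23.4 [-0.79976655  0.44039764  1.62240253  0.          1.07879248  1.17943682]
[-8.28170966e-01  5.31201557e-01  1.69598987e+00 -4.44089210e-16
  9.14401222e-01 -1.99056025e+00]
-13.7 [-8.28170966e-01  5.31201557e-01  1.69598987e+00 -4.44089210e-16
  9.14401222e-01  9.81735468e-01]
-13.7 [-7.99766547e-01  4.40397642e-01  1.62240253e+00 -4.44089210e-16
  1.07879248e+00  1.01013989e+00]
[-0.82817097  0.53120156  1.69598987  0.          0.91440122 -2.15985719]
```

```bash
cat >> h.py <<'E'
def toolb(y): return (R.from_euler('z',y,degrees=True)*R.from_rotvec([0,np.pi,0])).as_rotvec()
E
python3 - <<'E'
from h import *
h=np.array([np.cos(np.radians(-35.3)),np.sin(np.radians(-35.3))])
g=np.array([465,-345])+2*h
move_ptp([*g,150],toolb(-35.3)); move_gripper(75)
p=get_position();print(p)
move_linear([*g,60],150); print(move_linear([*g,9],60,f_stop=10),get_position())
move_gripper(20); print('op',get_opening(),get_ft_force())
rise(60,80); print(get_opening(),get_ft_force(),get_time())
shot('wrist','wR'); c=shot('top','tR')
E
```

```text
[ 466.62810409 -346.12861096  149.96779877]
False [ 466.85305909 -346.39286738    9.27309694]
op 41.5227723507858 [-0.81207706 -0.36123828  1.97005804]
42.046819618958445 [ 0.23490932 -0.43928655 -2.78120588] 43.4
```

View pics/wR.png

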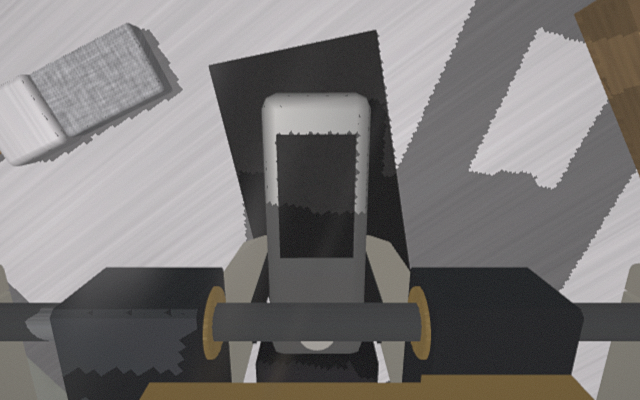

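View pics/tR.png

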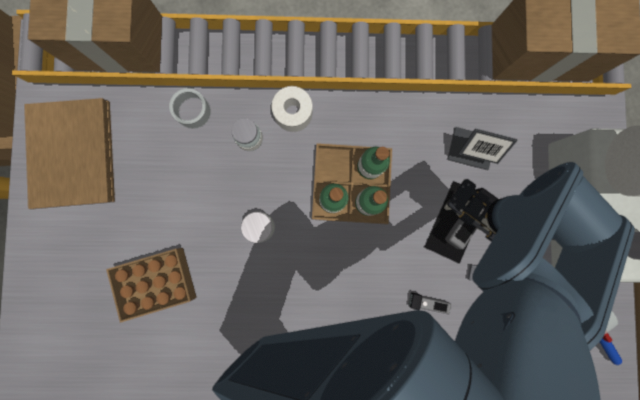

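The reader is held (42 mm opening, 2.8 N). I check its pitch in the grip from wrist depth before aiming.

```bash
python3 - <<'E'
from h import *
c=dict(np.load('wR.npz')); W=cloud(c,c['p'],c['r'])
q=W[110:230,280:355].reshape(-1,3); q=q[~np.isnan(q[:,0])]
A=np.c_[q[:,:2],np.ones(len(q))]; co,_,_,_=np.linalg.lstsq(A,q[:,2],rcond=None)
h=np.array([np.cos(np.radians(-35.3)),np.sin(np.radians(-35.3))]); l=np.array([-h[1],h[0]])
print('pitch deg',np.degrees(np.arctan(co[:2]@h)),'roll',np.degrees(np.arctan(co[:2]@l)),q[:,2].mean(), 'expected top',c['p'][2]-9.2+40)
f=c['frame'];mm=(f.max(2)<60)&(W[...,2]<12)&(W[...,2]>-8); mm[260:]=0; m=mm.astype(np.uint8)*255; m=cv2.morphologyEx(m,cv2.MORPH_OPEN,np.ones((5,5)))
ed=W[(m>0)]; print('mat z',np.median(ed[:,2]),len(ed))
# mat back corners from pixels (210,66),(377,30)
a=ray(c,210,66,4,c['p'],c['r']);b=ray(c,377,30,4,c['p'],c['r']); d=b-a; L=np.linalg.norm(d[:2]); print(a,b,L)
n=np.array([d[1],-d[0]])/L; n=n if n[0]>0 else -n
print('mat yaw',np.degrees(np.arctan2(n[1],n[0])),'centre',(a+b)[:2]/2+95*n)
E
```

```text
pitch deg 0.6570697529172107 roll 0.030189627222254902 90.8535341580309 expected top 90.51874007382871
mat z 3.671755245395417 14418
[ 353.84267342 -342.32530854    4.        ] [ 393.94108102 -252.17014447    4.        ] 98.67033951320639
mat yaw -23.978113824935516 centre [ 460.69344929 -335.85455345]
```

```bash
python3 - <<'E'
from h import *
h=np.array([np.cos(np.radians(-13.7)),np.sin(np.radians(-13.7))])
t=np.array([635.5,-373])-158*h
print(t,get_opening())
move_linear([*t,85],60,ori=toolb(-13.7)); wait(0.3)
print(get_position(),get_opening(),get_time())
c=shot('top','tAim'); shot('scene','sAim'); shot('wrist','wAim')
wait(2.0); print(get_opening(),get_position(),get_time())
W=cloud(c); q=W[120:170,440:525].reshape(-1,3); fr=c['frame'][120:170,440:525].reshape(-1,3)
k=(q[:,2]>60)&(fr.min(1)>120); print('white',k.sum(),q[k].mean(0))
E
```

```text
[ 481.99523904 -335.57957292] 41.82681052078094
[ 481.73793808 -335.56960429   84.71615999] 42.16079327222022 44.475
42.017062784706624 [ 481.97932029 -335.58330317   85.00159829] 46.625
white 517 [ 635.10308634 -373.0914529   102.76524292]
```

```bash
python3 - <<'E'
import cv2
a=cv2.imread('pics/tAim.png');b=cv2.imread('pics/sAim.png')
import numpy as np
x=cv2.resize(a[100:300,400:600],(400,400));y=cv2.resize(b[80:280,100:300],(400,400))
cv2.imwrite('pics/aim2.png',np.hstack([x,y]))
E
```

```text
(no output)
```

View pics/aim2.png

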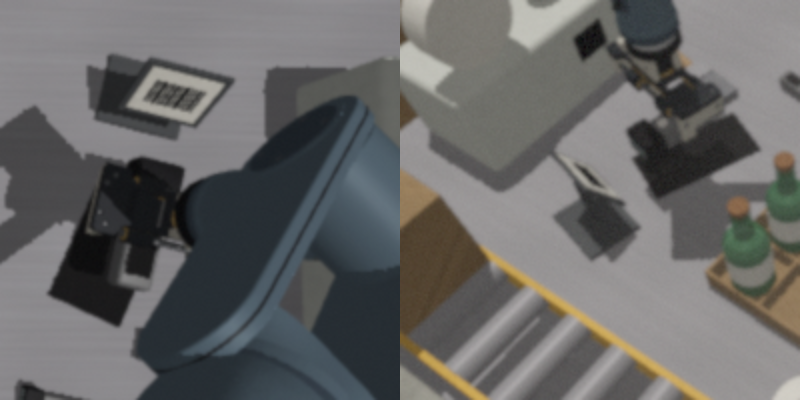

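View pics/wAim.png

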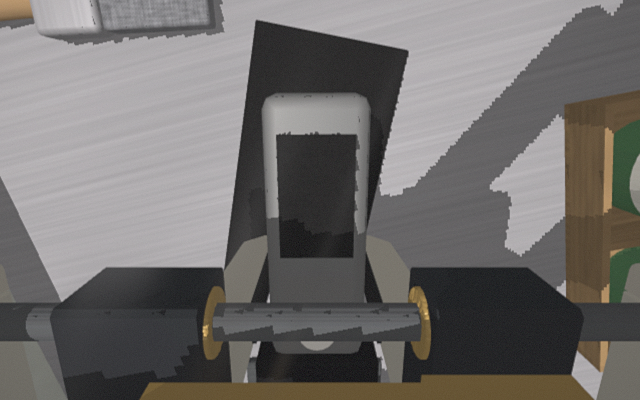

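The reader faces the label squarely and hasn't shifted in the grip. Before setting it down I check that all three bottles are still in place, so the reading counts.

```bash
python3 - <<'E'
from h import *
heads('s4')
h=np.array([np.cos(np.radians(-24)),np.sin(np.radians(-24))])
t=np.array([461,-335.6])+2*h
move_linear([*t,50],60,ori=toolb(-24)); wait(.2); print(get_opening())
shot('wrist','wLow')
print(move_linear([*t,8],25,f_stop=5),get_position())
move_gripper(60); wait(.2); rise(160,120); 
move_ptp([350,-100,300],toolb(-24)); wait(0.5)
c=shot('top','tEnd'); heads('sEnd'); print(reader(c)); print(get_time())
E
```

```text
head scene 54 [319.5 176.5] 188.8 [510.5 -13.7] [511.7 -13.3 187.9]
head scene 71 [268.6 183. ] 189.0 [ 598.1 -110.7] [ 599.8 -109.9  187.8]
41.763036767177454
True [ 462.80492485 -336.39937909    9.16521991]
head scene 55 [319.6 176.3] 188.7 [509.8 -14. ] [510.7 -13.3 187.9]
head scene 53 [268.8 183.2] 189.0 [ 598.5 -109.9] [ 599.7 -108.8  187.9]
reader ((462.4402770996094, -333.486328125), (55.70303726196289, 150.05650329589844), 66.17384338378906) 1155
((462.4402770996094, -333.486328125), (55.70303726196289, 150.05650329589844), 66.17384338378906)
53.1417
```

View pics/tEnd.png

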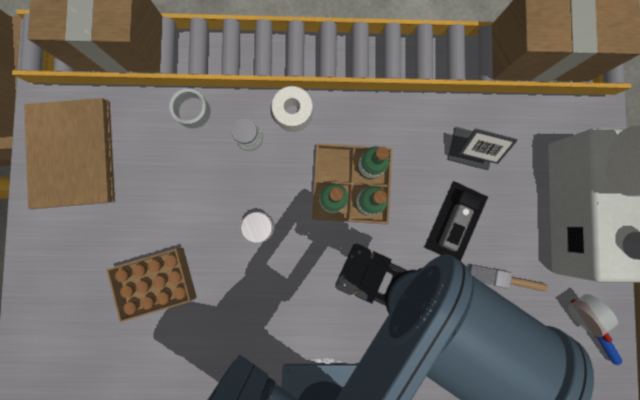

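View pics/sEnd.png

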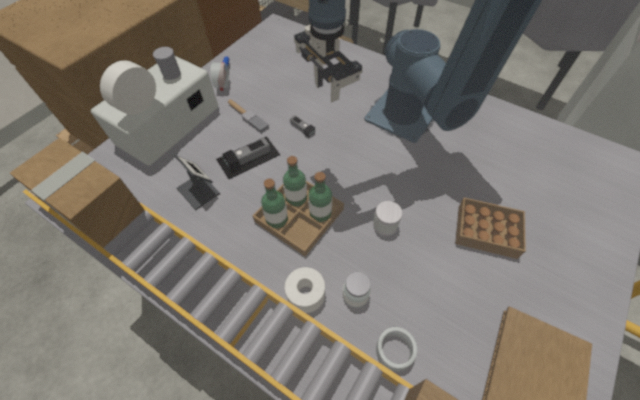

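The reader lies along the mat, less than 3 mm and 0.2° from the target. One last look behind the machine, the only spot hidden from both fixed cameras, for a possible fourth bottle.

```bash
python3 - <<'E'
from h import *
ok=False
for p in ([350,-450,420],[300,-400,420],[300,-350,380],[250,-350,350]):
  for tilt in (45,30,15):
    for base in (-90,90,-60,120):
      o=(R.from_euler('z',base,degrees=True)*R.from_euler('y',180-tilt,degrees=True)).as_rotvec()
      zt=R.from_rotvec(o).apply([0,0,1])
      if zt[1]>0: continue
      if ik(p,o) is not None:
        print(p,tilt,base,zt); 
        move_ptp(p,o); ok=True;break
    if ok:break
  if ok:break
if ok: 
  shot('wrist','wBack'); c=dict(np.load('wBack.npz')); 
  print([ (s.tolist(),ce.round()) for b,s,ce in blobs(green(c),80)])
print(get_time())
E
```

```text
[350, -450, 420] 45 -90 [ 2.77555756e-16 -7.07106781e-01 -7.07106781e-01]
[]
54.525
```

```bash
ls pics
```

```text
aim2.png
s1.png
s2.png
s3.png
s4.png
sAim.png
sEnd.png
scene0.png
sceneA2.png
scene_L.png
scene_R.png
tAim.png
tEnd.png
tR.png
top0.png
topA.png
topA2.png
topB.png
topC.png
top_L.png
top_R.png
wAim.png
wBack.png
wLow.png
wR.png
wrist0.png
wristA2.png
wristC.png
```

View pics/wBack.png

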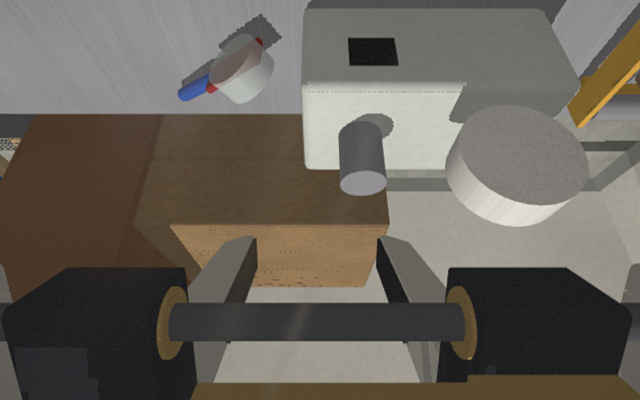

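The machine at (440,110) stands at the table edge with nothing behind it, so there are only three bottles. I make a final check for knocks, then hand in.

```bash
python3 - <<'E'
from h import *
rise(430) if False else None
move_ptp([330,150,320],DN); wait(0.5)
c=shot('top','tFin'); reader(c); heads('sFin')
d=np.abs(c['frame'].astype(int)-np.load('topC.npz')['frame']).max(2); 
m=(green(c)); print([(s.tolist(),ce.round(1)) for b,s,ce in blobs(m,80)])
print([(s.tolist(),ce.round(1)) for b,s,ce in blobs(green(dict(np.load('topC.npz'))),80)])
finish_job(); print(get_time())
E
```

```text
reader ((462.55499267578125, -333.18408203125), (55.68665313720703, 149.57748413085938), 65.95420837402344) 1152
head scene 54 [268.8 183.3] 188.8 [ 598.5 -109.7] [ 599.1 -108.4  187.8]
[([362, 147, 28, 27, 461], array([373.8, 161.8])), ([320, 184, 29, 27, 431], array([333. , 198.1])), ([360, 186, 28, 28, 433], array([371.1, 200.8]))]
[([362, 147, 28, 27, 462], array([373.7, 161.9])), ([320, 184, 29, 27, 426], array([333., 198.])), ([360, 186, 28, 28, 434], array([371.1, 200.8]))]
the job is handed in; nothing more can be done
the job is handed in; nothing more can be done
```

View pics/tFin.png

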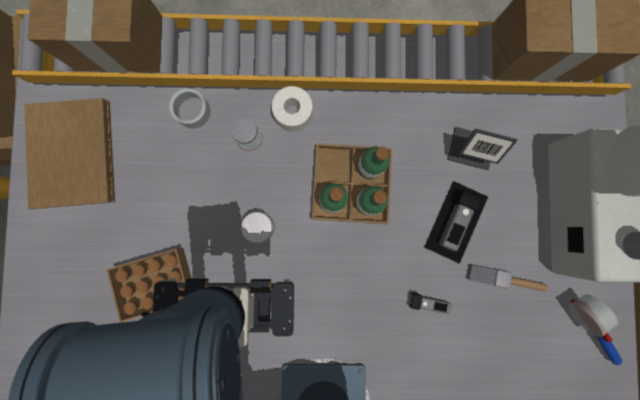

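I found three oil bottles, stood each upright in its own carton cell, and pushed every stopper home. I then held the reader about 85 mm from the label for over 2 s and laid it back on its mat, then handed the job in at roughly 56 s of the 210 s allowed. No verdict was reported.

What the last checks showed:
- **Stoppers:** each push stopped with the fingertips at 187.2–187.3 mm. Fully home in the carton is 187 mm.
- **Bottles:** in the top view all three stand in the carton within 0.2 px of where they were right after boxing. The automatic stopper-head finder on the scene camera missed one bottle in two late pictures and two in the last one. The top view shows all three.
- **Reader:** it lies flat on the mat pointing the way it did, about 3 mm and 0.1° off the mat as I measured it.
- **Other items:** the tin, jar and rolls look unmoved in the pictures; I did not measure them again.
- **Fourth bottle:** the wrist camera showed none behind the machine, the one spot I judged hidden from the fixed cameras.
- **Disturbances:** I saw no knock and no slackening of the grip.

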